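# Load the keyed cartridge into its slotted seat

### The arm

A 7-joint arm with a two-finger parallel gripper is mounted at the origin on the work surface. World frame = base frame: x ahead of the robot, y to its left, z up, the work surface at z = 0. Lengths are in m, angles in degrees, forces in N, time in s.
With the tool pointing down it reaches from about 0.4 to 0.9 m from the base axis. Payload 5.5 kg.
Tool frame: the origin (TCP) lies on the centre line of the jaws, within the pads' length; the fingertips stand 19 mm ahead of it and the grasp point (between the pads) is the TCP; z points along the fingers, y is the line along which they close (so a half turn about z gives the same grasp; the last joint's range is limited). The gripper opens to 92 mm and grips with 3 to 60 N. Pads are 19 mm wide; open, the fingers measure 130 mm over their backs; the gripper's body (75 mm by 190 mm) begins 47 mm behind the grasp point.
Start: joints at [81.944, 28.699, -24.465, 88.831, 12.651, 65.22, -12.049], TCP at [0.255, -0.598, 0.246] pointing down, gripper open.
Joint ranges: [-164.97, 164.97], [-17.58, 116.51], [-87.97, 89.64], [11.32, 138.91], [-80.73, 260.73], [10.89, 115.49], [-147.41, 147.41]. Speed limits (degrees/s): [147.25, 147.25, 180, 180, 180, 180, 180].

### API

Orientations are given as a 3x3 rotation matrix whose columns are the frame's x, y, z axes.
In Python, from station import bot, cams gives the robot as it stands. The module is installed in compiled form; this text tells all that it offers.
- The arm moves only by the tool send_rows, never from a script. Its argument "series" is a list of rows, each an object of numbers: "wx", "wy", "wz": the turn, a rotation vector about the tool's x, y, z in degrees; "tx", "ty", "tz": the shift along the tool's x, y, z in cm; "claw": the closure, from -1 (fully open) to 1 (shut). A call has exactly 8 rows; each row is the pose to reach, as a shift and turn from the pose commanded when the call began, along the tool's axes at that moment; what a row does not reach only later rows make up. A row lasts 1/10 s, in which the tool goes at most 50 mm and 8.59 degrees, less where a joint would pass 70% of its speed; a pose out of reach is approached as far as the arm can. A call with a gripper value outside its range is refused whole. The fingers move at their own pace and stop on an object; "squeeze" is the grip in N (left out, the last holds). Time passes only in rows, so rows that repeat a pose let the fingers close, or fill a call up. It gives the time, the measured TCP pose, the force, the opening and the grip force at its end, in the units of the state.
- bot.get_obs(): the state, without advancing time (a new reading comes with each control period).
- cams.capture(name): name is "scene" or "top"; returns a dict with "frame" (420x560x3 uint8, red, green, blue), "range_z" (420x560 float32, m along the optical axis (not along the pixel's ray), 0 where there is no reading), "fx", "fy", "cx", "cy" (pixels), "cam_to_world" (4x4, takes a point from camera to world coordinates). Camera axes: x right, y down, z forward; pixel columns grow to the right and rows downward; lengths in m; the calibration is good to about 2 mm. A picture is of the moment at which its call begins.
- bot.job_done(): hands the job in; it is judged then, once.
The state is a dict: "time_s": time; "joints": joint angles; "qvel": joint speeds; "effort": joint torques, N m; "tool_pos": TCP position; "orientation": TCP orientation; "ft_force": force on the tool from outside, world axes, zero at the start; "ft_torque": the same for the moment, N m; "finger_gap": finger opening in m; "grip_force": force on a finger pad.
Only numpy, scipy, OpenCV 4.12 (cv2) and the standard library are available. Lean on these libraries where they do the work, as an engineer would, in place of code of your own. Each camera call takes 0.05 s, during which the arm holds its last target. There are 200 camera calls.

### The job

Load the sample preparation bench: take the cartridge that has a lug sticking out at its foot and lower it (do not drop it) into the white seat block whose well has a slot in its side, turned so that the lug goes into the slot and the cartridge stands upright, fully home on the well's floor. Then let go of it, and leave the same-sized cartridge without a lug where it stands.

Things in the scene. Friction and masses are not known exactly. Their poses are not given: they have to be found in the camera images.
- keyed_center (a point): Loose upright cartridge, 105 mm tall: round aluminium sleeve 48 mm across and 67 mm tall under a white block cap 36 (x) x 30 (y) x 38 mm; grip it by the cap's sides facing +y and -y. At its foot a lug 20 mm wide, 20 mm tall sticks out along +x to 46 mm from the axis. Point: on the axis half-way up, 33.5 mm below the cap's middle; z up, x out through the lug (away from the robot).
- seat_floor (a point): Fixed white block 102 (x) x 88 x 35 mm tall with an eight-sided well 62 mm across, 25 mm deep, and a slot 32 mm wide, as deep, from the well out through its +x side, both floored with black rubber. Point: centre of the well's floor, 10 mm above the table; z up, x out along the slot (away from the robot). Fully home, the cartridge's centre is 52.5 mm above it. A like block with no slot is not the seat.
- plain_center (a point): The plain cartridge, loose and upright: materials and sizes as the keyed one (48 mm across, 105 mm tall) but no lug; leave it where it stands. Point: on its axis half-way up. A third, squat cartridge (80 mm tall, no lug) also stands nearby.
Things that resemble listed ones, but are neither listed nor needed, are in the scene too. Leave any green or pink look-alike of the part that bears keyed_center alone.

How it is judged (in metres and radians):
On the way:
1. the keyed cartridge is lifted clear of the table (height (world z) of keyed_center above 0.105 m), for 0.1 s.
At the end, for the whole second after the job is handed in: The keyed cartridge stands at rest, upright within 7 degrees, on the slotted seat's floor: centre 45 to 60 mm above the floor point, axis within 14 mm of the well's, lug in the slot (within 26 degrees of its direction); the plain cartridge is within 30 mm of where it stood (horizontal distance between keyed_center and seat_floor below 0.014 m and z of keyed_center in the frame of seat_floor between 0.045 and 0.06 m and angle between the x axis of keyed_center and the x axis of seat_floor, either way round below 0.45 rad and angle between keyed_center's own z axis and vertical below 0.12 rad and linear speed of keyed below 0.02 m/s and distance of plain_center from where it was at the start of the episode below 0.03 m); the robot touches nothing.
It fails at once if the keyed cartridge is dropped into or onto the seat (faster than 0.7 m/s there, a fall of some 25 mm) (horizontal distance between keyed_center and seat_floor below 0.04 m and z of keyed_center in the frame of seat_floor below 0.12 m and linear speed of keyed above 0.7 m/s).
It also fails if it takes over 42 s, if anything falls off the work surface, if the arm or the gripper's body presses on something with over 40 N, if the wrist force passes 120 N, or if a joint passes its speed limit or range.

## Working session

There is one attempt and no reset: what is moved stays moved. The work goes in short steps, Python scripts to look and compute and a tool call to move; the robot and the scene stay as the last step left them, time stands still between calls to the robot, and variables do not carry over. Pictures are saved under pics/ and viewed, at most 10 in all, crops included, and the job is handed in when it is done.

Besides the shell and the picture viewer there is one more tool, called as name(argument=value, ...), one argument or row to a line, values as JSON. send_rows: Moves the arm, as the interface text tells. Its arguments: {"type":"object","properties":{"series":{"type":"array","items":{"type":"object","properties":{"wx":{"type":"number"},"wy":{"type":"number"},"wz":{"type":"number"},"tx":{"type":"number"},"ty":{"type":"number"},"tz":{"type":"number"},"claw":{"type":"number"}}}},"squeeze":{"type":"number"}},"required":["series"]}

```bash
mkdir -p pics; cat > h.py <<'E'
import numpy as np, cv2
from station import bot, cams
def cap(n):
    c=cams.capture(n); np.savez(f'{n}.npz',**c); return c
def load(n): return dict(np.load(f'{n}.npz'))
def world(c):
    v,u=np.mgrid[0:420,0:560]; z=c['range_z']
    p=np.stack([(u-c['cx'])/c['fx']*z,(v-c['cy'])/c['fy']*z,z,np.ones_like(z)],-1)
    w=(p@c['cam_to_world'].T)[...,:3]; w[z==0]=np.nan; return w
E
python3 - <<'E'
from h import *
for n in('scene','top'):
    c=cap(n); cv2.imwrite(f'pics/{n}0.png',c['frame'][...,::-1]); print(n,c['fx'],c['cam_to_world'].round(3).tolist())
o=bot.get_obs(); print({k:np.round(v,3).tolist() for k,v in o.items()})
E
```

```text
scene 421.32640738137724 [[-0.428, 0.653, -0.625, 1.022], [0.904, 0.309, -0.296, 0.235], [0.0, -0.691, -0.723, 0.699], [0.0, 0.0, 0.0, 1.0]]
top 484.3172536694665 [[-0.016, -0.987, 0.163, 0.345], [-0.999, 0.02, 0.026, -0.043], [-0.029, -0.162, -0.986, 0.951], [0.0, 0.0, 0.0, 1.0]]
{'time_s': 0.1, 'joints': [81.945, 28.75, -24.453, 88.885, 12.652, 65.217, -12.048], 'qvel': [0.043, -0.063, -0.106, -0.198, -0.143, -0.085, -0.054], 'effort': [-0.011, -56.787, -5.838, -27.991, -0.069, 0.024, 0.0], 'tool_pos': [0.255, -0.597, 0.245], 'orientation': [[0.92, 0.393, -0.001], [0.393, -0.92, 0.002], [0.0, -0.002, -1.0]], 'ft_force': [0.656, 0.017, -0.373], 'ft_torque': [0.04, -0.011, 0.019], 'grip_force': 0.0, 'finger_gap': 0.092}
```

View pics/scene0.png

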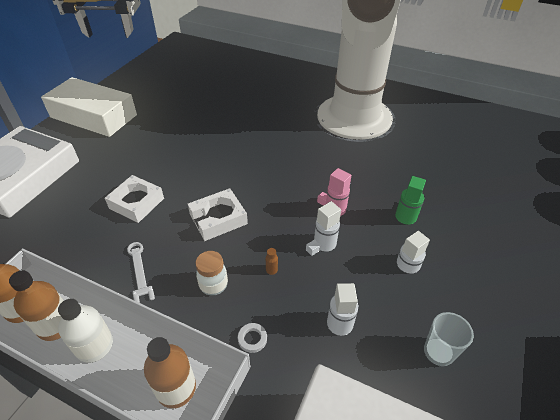

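View pics/top0.png

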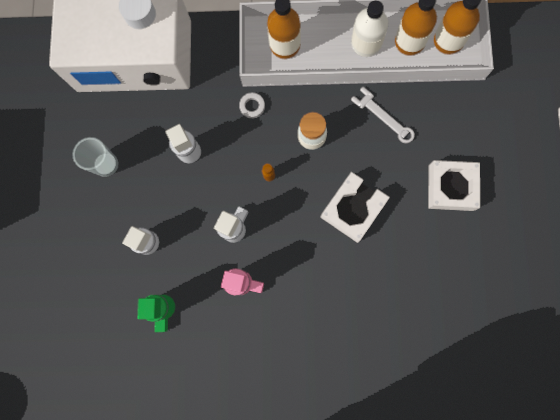

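The candidates, by pixel:

| Object | Scene | Top |
|---|---|---|
| White cartridge with lug | (327,228), lug (313,248) | cap (228,226), lug (240,213) |
| Pink look-alike | (340,192) | (237,282) |
| Green look-alike | (411,200) | (155,308) |
| White tall cartridge, no lug | (343,308) | (184,143) |
| Squat white cartridge | (412,253) | (140,240) |
| Slotted block | (217,213) | (355,207) |
| Block without slot | (134,198) | (455,185) |

By the description, I choose the white cartridge with the lug and the slotted block at top (355,207).

```bash
python3 - <<'E'
from h import *
for n in('top','scene'):
    c=load(n); w=world(c); v,u=np.mgrid[0:420,0:560]
    f=c['frame'].astype(int); sat=f.max(-1)-f.min(-1); br=f.min(-1)
    z=w[...,2]
    print(n,'table z',np.nanmedian(z[300:330,300:330]))
    k=(200,262,185,255) if n=='top' else (300,345,200,265)
    s=(315,395,165,250) if n=='top' else (180,255,180,245)
    box=lambda b:(u>=b[0])&(u<b[1])&(v>=b[2])&(v<b[3])&np.isfinite(z)&(sat<50)
    m=box(k)
    for nm,a,b in(('cap top',.100,.11),('captop2',.102,.108),('sleeve',.03,.065),('lugtop',.014,.026)):
        q=w[m&(z>a)&(z<b)]
        if len(q)>4:
            R=cv2.minAreaRect((q[:,:2]*1000).astype(np.float32)); print(nm,len(q),q.mean(0).round(4),q.min(0).round(3),q.max(0).round(3),np.round(R[0],1),np.round(R[1],1),round(R[2],1))
    q=w[box(s)&(z>.030)&(z<.040)&(br>60)]
    R=cv2.minAreaRect((q[:,:2]*1000).astype(np.float32)); print('seat',len(q),q.mean(0).round(4),[np.round(x,1) for x in R])
    q=w[box(s)&(z>.004)&(z<.016)]
    if n=='top':
        # well/slot floor inside rect
        P=cv2.boxPoints(R); ins=np.array([cv2.pointPolygonTest(P,(float(p[0]*1000),float(p[1]*1000)),False)>0 for p in q]); q=q[ins]; print('floor',len(q),q.mean(0).round(4)); print('corners',P.round(0).tolist())
a=cv2.resize(load('top')['frame'][170:260,195:400],None,fx=3.8,fy=3.8,interpolation=2)
b=cv2.resize(load('scene')['frame'][180:270,175:380],None,fx=3.8,fy=3.8,interpolation=2)
im=cv2.convertScaleAbs(np.vstack([a,b]),alpha=.75); print(im.shape)
cv2.imwrite('pics/crop1.png',cv2.resize(im,(683,600))[...,::-1])
E
```

```text
top table z -0.00172961015799733
cap top 334 [0.4731 0.087  0.1036] [0.451 0.067 0.1  ] [0.495 0.108 0.109] [473.3  87.3] [30.5 35.3] 62.7
captop2 280 [0.4728 0.0871 0.104 ] [0.451 0.067 0.102] [0.495 0.108 0.108] [473.  87.] [29.6 35.1] 62.5
sleeve 127 [0.462  0.0763 0.0552] [0.449 0.064 0.03 ] [0.495 0.11  0.065] [468.3  82. ] [34.2 47.6] 46.2
lugtop 133 [0.4953 0.0709 0.0187] [0.45  0.059 0.014] [0.517 0.094 0.026] [481.9  74.2] [24.9 70. ] 78.2
seat 1329 [ 0.5094 -0.1506  0.0336] [array([ 511.7, -151.6]), array([ 88. , 102.8]), np.float64(53.9)]
floor 1013 [ 0.5134 -0.1528  0.0093]
corners [[444.0, -157.0], [527.0, -217.0], [579.0, -146.0], [496.0, -86.0]]
scene table z -0.00045197693873810785
cap top 231 [0.4725 0.0897 0.104 ] [0.448 0.07  0.1  ] [0.492 0.11  0.107] [470.7  89.5] [30.3 38. ] 61.2
captop2 216 [0.4721 0.0897 0.1042] [0.448 0.07  0.102] [0.492 0.11  0.107] [470.7  89.5] [30.2 38. ] 60.9
sleeve 297 [0.4825 0.0933 0.0483] [0.385 0.059 0.03 ] [0.496 0.114 0.065] [439.1  87.3] [113.   47.7] 4.5
lugtop 187 [0.4921 0.0823 0.0195] [0.369 0.043 0.014] [0.514 0.113 0.026] [439.5  80.8] [148.1  57.3] 7.0
seat 886 [ 0.5101 -0.1473  0.0341] [array([ 508.4, -149.9]), array([ 91.5, 103. ]), np.float64(54.0)]
(684, 779, 3)
```

View pics/crop1.png

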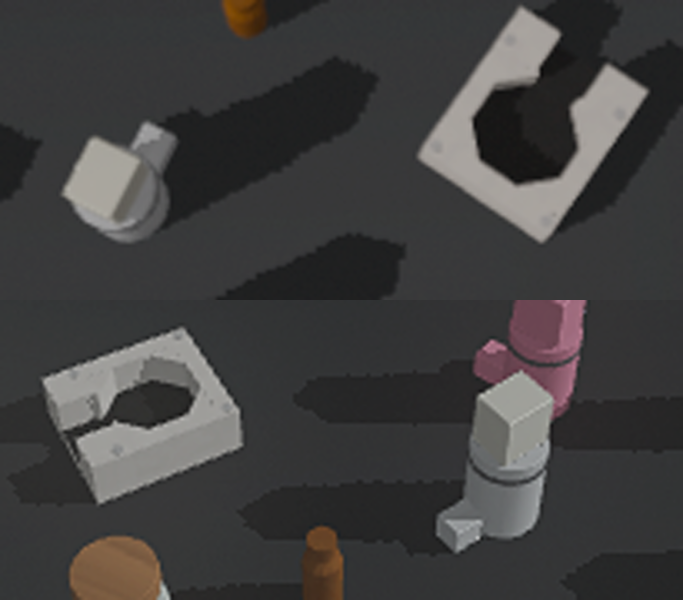

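The crop shows the white cartridge with its lug at top-crop (155,145), pointing to +x/-y. The slotted block's slot opens in the same direction, at (570,70). The measured sizes match those given: cap 30x35 at z 0.104, block 88x103 at z 0.034. Next I move toward a way-point, turning as I go.

send_rows(
  series=[
    {"tx":3.4,"ty":-1.9,"wz":-8,"claw":-1},
    {"tx":6.9,"ty":-3.8,"wz":-16,"claw":-1},
    {"tx":10.3,"ty":-5.6,"wz":-24,"claw":-1},
    {"tx":13.8,"ty":-7.5,"wz":-32,"claw":-1},
    {"tx":17.2,"ty":-9.4,"wz":-40,"claw":-1},
    {"tx":20.7,"ty":-11.3,"wz":-48,"claw":-1},
    {"tx":24.1,"ty":-13.1,"wz":-56,"claw":-1},
    {"tx":27.6,"ty":-15,"wz":-64,"claw":-1},
  ],
  squeeze=25,
)

```text
validation failed for argument at $.se...
```

```bash
cat >> h.py <<'E'
def go(x,y,z,yaw):
    # row for a world TCP target, tool down, tool x at yaw (deg)
    o=bot.get_obs(); R=np.array(o['orientation']); a=np.radians(yaw); c,s=np.cos(a),np.sin(a)
    T=np.array([[c,s,0],[s,-c,0],[0,0,-1.]])
    t=R.T@(np.array([x,y,z])-o['tool_pos'])*100
    w=np.degrees(cv2.Rodrigues(R.T@T)[0].ravel())
    print('t',o['time_s'],'pos',np.round(o['tool_pos'],4),'yaw',round(np.degrees(np.arctan2(R[1,0],R[0,0])),1),'joints',np.round(o['joints'],0),'-> t',t.round(2),'w',w.round(1))
E
python3 - <<'E'
from h import *
c=load('top'); M=c['cam_to_world']; v,u=np.mgrid[0:420,0:560]
d=np.stack([(u-c['cx'])/c['fx'],(v-c['cy'])/c['fy'],np.ones(u.shape)],-1)@M[:3,:3].T
def plane(h): return M[:3,3]+d*((h-M[2,3])/d[...,2])[...,None]
# seat: top face pixels -> block frame
p=plane(.035); g=c['frame'].min(-1)
a=np.radians(-36.1); e=np.array([np.cos(a),np.sin(a)]); f=np.array([-e[1],e[0]]); C=np.array([.511,-.151])
q=(p[...,:2]-C)*1000; X=q@e; Y=q@f
br=(g>90)
for y in range(-40,41,8):
    m=(abs(Y-y)<1.5)&(abs(X)<70); xs=X[m&~br&(abs(X)<48)]; xb=X[m&br]
    print(y,'bright',xb.min().round(),xb.max().round(),'dark',(xs.min().round(),xs.max().round()) if len(xs) else None)
for x in range(-30,46,10):
    m=(abs(X-x)<1.5)&(abs(Y)<60); ys=Y[m&~br&(abs(Y)<40)]; yb=Y[m&br]
    print('x',x,'bright',yb.min().round(),yb.max().round(),'dark',(ys.min().round(),ys.max().round()) if len(ys) else None)
# lug top
w=world(c); z=w[...,2]; m=(u>232)&(u<252)&(v>203)&(v<226)&(z>.014)&(z<.025)&(g>60)
l=w[m]; D=l[:,:2]-[.4725,.0882]; far=np.hypot(*D.T)>.03
print('lug',m.sum(),l.mean(0),np.degrees(np.arctan2(*D[far].mean(0)[::-1])),np.hypot(*D.T).max(), cv2.minAreaRect((l[:,:2]*1000).astype(np.float32)))
go(.4725,.088,.2,152)
E
```

```text
-40 bright -56.0 52.0 dark None
-32 bright -56.0 53.0 dark None
-24 bright -56.0 53.0 dark (np.float64(-24.0), np.float64(5.0))
-16 bright -56.0 52.0 dark (np.float64(-32.0), np.float64(13.0))
-8 bright -56.0 -37.0 dark (np.float64(-35.0), np.float64(48.0))
0 bright -57.0 -36.0 dark (np.float64(-35.0), np.float64(48.0))
8 bright -55.0 -36.0 dark (np.float64(-35.0), np.float64(48.0))
16 bright -57.0 50.0 dark (np.float64(-32.0), np.float64(47.0))
24 bright -57.0 53.0 dark (np.float64(-24.0), np.float64(7.0))
32 bright -57.0 53.0 dark None
40 bright -56.0 52.0 dark None
x -30 bright -43.0 45.0 dark (np.float64(-18.0), np.float64(19.0))
x -20 bright -44.0 45.0 dark (np.float64(-27.0), np.float64(28.0))
x -10 bright -43.0 46.0 dark (np.float64(-28.0), np.float64(30.0))
x 0 bright -44.0 46.0 dark (np.float64(-28.0), np.float64(29.0))
x 10 bright -44.0 45.0 dark (np.float64(-19.0), np.float64(22.0))
x 20 bright -43.0 45.0 dark (np.float64(-10.0), np.float64(12.0))
x 30 bright -44.0 46.0 dark (np.float64(-14.0), np.float64(14.0))
x 40 bright -44.0 46.0 dark (np.float64(-14.0), np.float64(15.0))
lug 106 [0.50444422 0.07012243 0.01842927] -28.746467980640723 0.04743503032905431 ((502.6622009277344, 71.46612548828125), (21.19788360595703, 24.805078506469727), 61.790924072265625)
t 0.1 pos [ 0.2551 -0.5972  0.2448] yaw 23.1 joints [ 82.  29. -24.  89.  13.  65. -12.] -> t [ 46.92 -54.46   4.57] w [-0.000e+00 -1.000e-01 -1.289e+02]
```

The call was refused at "series". I'll give every field in each row and send it again. From the edges, the well's centre is about (0.507, -0.147) with the slot at -36°, and the lug points at -28.5° from (0.472, 0.088).

send_rows(
  series=[
    {"tx":3.4,"ty":-1.9,"tz":0.0,"wx":0.0,"wy":0.0,"wz":-8.0,"claw":-1.0},
    {"tx":6.9,"ty":-3.8,"tz":0.0,"wx":0.0,"wy":0.0,"wz":-16.0,"claw":-1.0},
    {"tx":10.3,"ty":-5.6,"tz":0.0,"wx":0.0,"wy":0.0,"wz":-24.0,"claw":-1.0},
    {"tx":13.8,"ty":-7.5,"tz":0.0,"wx":0.0,"wy":0.0,"wz":-32.0,"claw":-1.0},
    {"tx":17.2,"ty":-9.4,"tz":0.0,"wx":0.0,"wy":0.0,"wz":-40.0,"claw":-1.0},
    {"tx":20.7,"ty":-11.3,"tz":0.0,"wx":0.0,"wy":0.0,"wz":-48.0,"claw":-1.0},
    {"tx":24.1,"ty":-13.1,"tz":0.0,"wx":0.0,"wy":0.0,"wz":-56.0,"claw":-1.0},
    {"tx":27.6,"ty":-15.0,"tz":0.0,"wx":0.0,"wy":0.0,"wz":-64.0,"claw":-1.0},
  ],
  squeeze=25,
)

```text
time_s: 0.9
tool_pos: [0.4507, -0.3501, 0.2455]
orientation: [[0.045, 0.999, -0.001], [0.999, -0.045, 0.0], [0.0, -0.001, -1.0]]
ft_force: [0.4, -0.2, -0.4]
finger_gap: 0.0919
grip_force: 0.0
```

```bash
python3 -c "
from h import *
go(.472,.088,.2,152)"
```

```text
t 0.9 pos [ 0.4507 -0.3501  0.2455] yaw 87.4 joints [ 69.  24. -44. 100.  19.  63.  17.] -> t [43.86  0.17  4.55] w [ -0.   -0.  -64.6]
```

send_rows(
  series=[
    {"tx":4.0,"ty":0.0,"tz":0.0,"wx":0.0,"wy":0.0,"wz":-8.0,"claw":-1.0},
    {"tx":8.0,"ty":0.0,"tz":0.0,"wx":0.0,"wy":0.0,"wz":-16.0,"claw":-1.0},
    {"tx":12.0,"ty":0.0,"tz":0.0,"wx":0.0,"wy":0.0,"wz":-24.0,"claw":-1.0},
    {"tx":16.0,"ty":0.0,"tz":0.0,"wx":0.0,"wy":0.0,"wz":-32.0,"claw":-1.0},
    {"tx":20.0,"ty":0.0,"tz":0.0,"wx":0.0,"wy":0.0,"wz":-40.0,"claw":-1.0},
    {"tx":24.0,"ty":0.1,"tz":0.0,"wx":0.0,"wy":0.0,"wz":-48.0,"claw":-1.0},
    {"tx":28.0,"ty":0.1,"tz":0.0,"wx":0.0,"wy":0.0,"wz":-56.0,"claw":-1.0},
    {"tx":32.0,"ty":0.1,"tz":0.0,"wx":0.0,"wy":0.0,"wz":-64.5,"claw":-1.0},
  ],
)

```text
time_s: 1.7
tool_pos: [0.4668, -0.0305, 0.2456]
orientation: [[-0.883, 0.47, -0.0], [0.47, 0.883, -0.001], [-0.0, -0.001, -1.0]]
ft_force: [1.2, 0.9, 0.7]
finger_gap: 0.0918
grip_force: 0.0
```

```bash
python3 -c "
from h import *
go(.472,.088,.17,152)"
```

```text
t 1.7 pos [ 0.4668 -0.0305  0.2456] yaw 151.9 joints [ 57.  19. -66. 113.  20.  61.  44.] -> t [ 5.11 10.7   7.56] w [-0.   0.  -0.1]
```

send_rows(
  series=[
    {"tx":0.9,"ty":1.8,"tz":0.0,"wx":0.0,"wy":0.0,"wz":0.0,"claw":-1.0},
    {"tx":1.7,"ty":3.6,"tz":0.0,"wx":0.0,"wy":0.0,"wz":0.0,"claw":-1.0},
    {"tx":2.6,"ty":5.4,"tz":0.0,"wx":0.0,"wy":0.0,"wz":0.0,"claw":-1.0},
    {"tx":3.4,"ty":7.2,"tz":0.0,"wx":0.0,"wy":0.0,"wz":0.0,"claw":-1.0},
    {"tx":4.3,"ty":9.0,"tz":1.0,"wx":0.0,"wy":0.0,"wz":0.0,"claw":-1.0},
    {"tx":5.1,"ty":10.7,"tz":3.0,"wx":0.0,"wy":0.0,"wz":0.0,"claw":-1.0},
    {"tx":5.1,"ty":10.7,"tz":5.0,"wx":0.0,"wy":0.0,"wz":0.0,"claw":-1.0},
    {"tx":5.1,"ty":10.7,"tz":7.0,"wx":0.0,"wy":0.0,"wz":0.0,"claw":-1.0},
  ],
)

```text
time_s: 2.5
tool_pos: [0.4729, 0.0874, 0.1749]
orientation: [[-0.881, 0.474, -0.0], [0.474, 0.881, 0.0], [0.0, -0.0, -1.0]]
ft_force: [-0.2, -0.6, -0.8]
finger_gap: 0.0922
grip_force: 0.0
```

```bash
python3 -c "
from h import *
go(.472,.088,.092,151.7)"
```

```text
t 2.5 pos [0.4729 0.0874 0.1749] yaw 151.7 joints [ 36.  26. -60. 116.  28.  54.  23.] -> t [0.11 0.01 8.29] w [-0. -0.  0.]
```

Now I descend to z 0.092, with the fingertips at 0.073 so they clear the sleeve top at 0.067.

send_rows(
  series=[
    {"tx":0.1,"ty":0.0,"tz":1.4,"wx":0.0,"wy":0.0,"wz":0.0,"claw":-1.0},
    {"tx":0.1,"ty":0.0,"tz":2.8,"wx":0.0,"wy":0.0,"wz":0.0,"claw":-1.0},
    {"tx":0.1,"ty":0.0,"tz":4.2,"wx":0.0,"wy":0.0,"wz":0.0,"claw":-1.0},
    {"tx":0.1,"ty":0.0,"tz":5.6,"wx":0.0,"wy":0.0,"wz":0.0,"claw":-1.0},
    {"tx":0.1,"ty":0.0,"tz":6.8,"wx":0.0,"wy":0.0,"wz":0.0,"claw":-1.0},
    {"tx":0.1,"ty":0.0,"tz":7.8,"wx":0.0,"wy":0.0,"wz":0.0,"claw":-1.0},
    {"tx":0.1,"ty":0.0,"tz":8.3,"wx":0.0,"wy":0.0,"wz":0.0,"claw":-1.0},
    {"tx":0.1,"ty":0.0,"tz":8.3,"wx":0.0,"wy":0.0,"wz":0.0,"claw":-1.0},
  ],
)

```text
time_s: 3.3
tool_pos: [0.472, 0.0871, 0.0921]
orientation: [[-0.88, 0.475, -0.001], [0.475, 0.88, 0.0], [0.001, -0.0, -1.0]]
ft_force: [-0.3, -0.8, 0.4]
finger_gap: 0.092
grip_force: 0.0
```

send_rows(
  series=[
    {"tx":0.0,"ty":0.0,"tz":0.0,"wx":0.0,"wy":0.0,"wz":0.0,"claw":0.0},
    {"tx":0.0,"ty":0.0,"tz":0.0,"wx":0.0,"wy":0.0,"wz":0.0,"claw":0.2},
    {"tx":0.0,"ty":0.0,"tz":0.0,"wx":0.0,"wy":0.0,"wz":0.0,"claw":0.4},
    {"tx":0.0,"ty":0.0,"tz":0.0,"wx":0.0,"wy":0.0,"wz":0.0,"claw":0.7},
    {"tx":0.0,"ty":0.0,"tz":0.0,"wx":0.0,"wy":0.0,"wz":0.0,"claw":1.0},
    {"tx":0.0,"ty":0.0,"tz":0.0,"wx":0.0,"wy":0.0,"wz":0.0,"claw":1.0},
    {"tx":0.0,"ty":0.0,"tz":0.0,"wx":0.0,"wy":0.0,"wz":0.0,"claw":1.0},
    {"tx":0.0,"ty":0.0,"tz":0.0,"wx":0.0,"wy":0.0,"wz":0.0,"claw":1.0},
  ],
  squeeze=40,
)

```text
time_s: 4.1
tool_pos: [0.4723, 0.0871, 0.0927]
orientation: [[-0.88, 0.475, -0.0], [0.475, 0.88, 0.0], [0.0, 0.0, -1.0]]
ft_force: [-0.4, -0.3, -0.2]
finger_gap: 0.0322
grip_force: 0.0
```

send_rows(
  series=[
    {"tx":0.0,"ty":0.0,"tz":0.0,"wx":0.0,"wy":0.0,"wz":0.0,"claw":1.0},
    {"tx":0.0,"ty":0.0,"tz":0.0,"wx":0.0,"wy":0.0,"wz":0.0,"claw":1.0},
    {"tx":0.0,"ty":0.0,"tz":0.0,"wx":0.0,"wy":0.0,"wz":0.0,"claw":1.0},
    {"tx":0.0,"ty":0.0,"tz":0.0,"wx":0.0,"wy":0.0,"wz":0.0,"claw":1.0},
    {"tx":0.0,"ty":0.0,"tz":-0.5,"wx":0.0,"wy":0.0,"wz":0.0,"claw":1.0},
    {"tx":0.0,"ty":0.0,"tz":-1.0,"wx":0.0,"wy":0.0,"wz":0.0,"claw":1.0},
    {"tx":0.0,"ty":0.0,"tz":-1.5,"wx":0.0,"wy":0.0,"wz":0.0,"claw":1.0},
    {"tx":0.0,"ty":0.0,"tz":-2.0,"wx":0.0,"wy":0.0,"wz":0.0,"claw":1.0},
  ],
  squeeze=40,
)

```text
time_s: 4.9
tool_pos: [0.4723, 0.087, 0.1132]
orientation: [[-0.88, 0.475, 0.0], [0.475, 0.88, -0.0], [-0.0, -0.0, -1.0]]
ft_force: [-0.2, -0.3, -2.3]
finger_gap: 0.0299
grip_force: 39.8
```

The gap is 29.9 mm, which matches the 30 mm cap, and the grip is 40 N. I continue lifting to z 0.21.

send_rows(
  series=[
    {"tx":0.0,"ty":0.0,"tz":-1.2,"wx":0.0,"wy":0.0,"wz":0.0,"claw":1.0},
    {"tx":0.0,"ty":0.0,"tz":-2.5,"wx":0.0,"wy":0.0,"wz":0.0,"claw":1.0},
    {"tx":0.0,"ty":0.0,"tz":-4.0,"wx":0.0,"wy":0.0,"wz":0.0,"claw":1.0},
    {"tx":0.0,"ty":0.0,"tz":-5.5,"wx":0.0,"wy":0.0,"wz":0.0,"claw":1.0},
    {"tx":0.0,"ty":0.0,"tz":-7.0,"wx":0.0,"wy":0.0,"wz":0.0,"claw":1.0},
    {"tx":0.0,"ty":0.0,"tz":-8.5,"wx":0.0,"wy":0.0,"wz":0.0,"claw":1.0},
    {"tx":0.0,"ty":0.0,"tz":-10.0,"wx":0.0,"wy":0.0,"wz":0.0,"claw":1.0},
    {"tx":0.0,"ty":0.0,"tz":-10.0,"wx":0.0,"wy":0.0,"wz":0.0,"claw":1.0},
  ],
)

```text
time_s: 5.7
tool_pos: [0.4738, 0.0875, 0.215]
orientation: [[-0.88, 0.475, 0.004], [0.475, 0.88, 0.0], [-0.003, 0.002, -1.0]]
ft_force: [0.1, 0.0, -2.7]
finger_gap: 0.0297
grip_force: 39.8
```

```bash
python3 - <<'E'
from h import *
c=cap('scene'); w=world(c); v,u=np.mgrid[0:420,0:560]
cv2.imwrite('pics/scene1.png',c['frame'][...,::-1]); go(.507,-.147,.213,144)
E
```

```text
t 5.75 pos [0.4731 0.087  0.2138] yaw 151.6 joints [ 39.  23. -63. 114.  24.  58.  26.] -> t [-14.11 -18.98   0.1 ] w [0.1 0.1 7.6]
```

View pics/scene1.png

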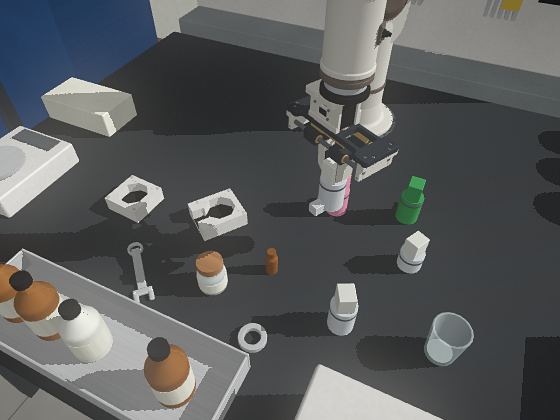

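The picture shows the cartridge hanging upright in the jaws at (332,190), with the lug at (317,208) still pointing toward the slot's side. The neighbours are untouched. Next I carry it over the seat.

send_rows(
  series=[
    {"tx":-0.9,"ty":-1.2,"tz":0.0,"wx":0.0,"wy":0.0,"wz":0.5,"claw":1.0},
    {"tx":-2.7,"ty":-3.6,"tz":0.0,"wx":0.0,"wy":0.0,"wz":1.5,"claw":1.0},
    {"tx":-4.8,"ty":-6.5,"tz":0.0,"wx":0.0,"wy":0.0,"wz":2.6,"claw":1.0},
    {"tx":-7.1,"ty":-9.5,"tz":0.0,"wx":0.0,"wy":0.0,"wz":3.8,"claw":1.0},
    {"tx":-9.4,"ty":-12.5,"tz":0.0,"wx":0.0,"wy":0.0,"wz":5.0,"claw":1.0},
    {"tx":-11.5,"ty":-15.5,"tz":0.0,"wx":0.0,"wy":0.0,"wz":6.2,"claw":1.0},
    {"tx":-13.3,"ty":-17.9,"tz":0.0,"wx":0.0,"wy":0.0,"wz":7.1,"claw":1.0},
    {"tx":-14.1,"ty":-19.0,"tz":0.1,"wx":0.1,"wy":0.1,"wz":7.6,"claw":1.0},
  ],
)

```text
time_s: 6.55
tool_pos: [0.5055, -0.1509, 0.2106]
orientation: [[-0.806, 0.592, -0.004], [0.592, 0.806, -0.001], [0.003, -0.003, -1.0]]
ft_force: [-1.2, 0.3, -2.0]
finger_gap: 0.0294
grip_force: 39.8
```

```bash
python3 - <<'E'
from h import *
go(.507,-.147,.16,144)
E
```

```text
t 6.55 pos [ 0.5055 -0.1509  0.2106] yaw 143.7 joints [ 59.  27. -57. 108.  26.  60.  44.] -> t [0.1  0.42 5.06] w [-0.2 -0.2 -0.3]
```

send_rows(
  series=[
    {"tx":0.0,"ty":0.0,"tz":0.0,"wx":0.0,"wy":0.0,"wz":0.0,"claw":1.0},
    {"tx":0.0,"ty":0.0,"tz":1.0,"wx":0.0,"wy":0.0,"wz":0.0,"claw":1.0},
    {"tx":0.0,"ty":0.0,"tz":2.5,"wx":0.0,"wy":0.0,"wz":0.0,"claw":1.0},
    {"tx":0.0,"ty":0.0,"tz":4.0,"wx":0.0,"wy":0.0,"wz":0.0,"claw":1.0},
    {"tx":0.0,"ty":0.0,"tz":5.5,"wx":0.0,"wy":0.0,"wz":0.0,"claw":1.0},
    {"tx":0.0,"ty":0.0,"tz":6.0,"wx":0.0,"wy":0.0,"wz":0.0,"claw":1.0},
    {"tx":0.0,"ty":0.0,"tz":6.0,"wx":0.0,"wy":0.0,"wz":0.0,"claw":1.0},
    {"tx":0.0,"ty":0.0,"tz":6.0,"wx":0.0,"wy":0.0,"wz":0.0,"claw":1.0},
  ],
)

```text
time_s: 7.35
tool_pos: [0.5063, -0.1468, 0.1518]
orientation: [[-0.81, 0.587, -0.002], [0.587, 0.81, -0.0], [0.001, -0.001, -1.0]]
ft_force: [0.3, -0.1, -3.1]
finger_gap: 0.0298
grip_force: 39.8
```

```bash
python3 - <<'E'
from h import *
c=cap('scene'); w=world(c); z=w[...,2]; f=c['frame'].astype(int); v,u=np.mgrid[0:420,0:560]
go(.507,-.147,.102,144)
m=(u>170)&(u<270)&(v>120)&(v<250)&(f.min(-1)>60)&(np.hypot(w[...,0]-.507,w[...,1]+.147)<.06)
q=w[m&(z>.085)&(z<.115)]; A=np.c_[2*q[:,:2],np.ones(len(q))]; s=np.linalg.lstsq(A,(q[:,:2]**2).sum(1),rcond=None)[0]
print('sleeve circle',len(q),s[:2].round(4),np.sqrt(s[2]+s[0]**2+s[1]**2).round(4))
for h in (.05,.055,.06,.065,.07,.075,.08): print(h,((m)&(abs(z-h)<.0025)).sum())
for nm,im in(('scene2',c['frame'][110:260,150:300]),('top2',cap('top')['frame'][130:280,280:430])): cv2.imwrite(f'pics/{nm}.png',cv2.resize(im,(600,600),interpolation=2)[...,::-1])
l=w[m&(z>.06)&(z<.082)]; D=l[:,:2]-s[:2]; far=np.hypot(*D.T)>.03
print('lug',far.sum(),np.degrees(np.arctan2(*D[far].mean(0)[::-1])))
E
```

```text
t 7.4 pos [ 0.5066 -0.147   0.1522] yaw 144.1 joints [ 55.  31. -54. 110.  31.  54.  40.] -> t [-0.04  0.03  5.02] w [-0.1 -0.   0.1]
sleeve circle 243 [ 0.504  -0.1449] 0.0233
0.05 0
0.055 0
0.06 33
0.065 53
0.07 56
0.075 73
0.08 102
lug 116 -29.091461277212684
```

View pics/scene2.png

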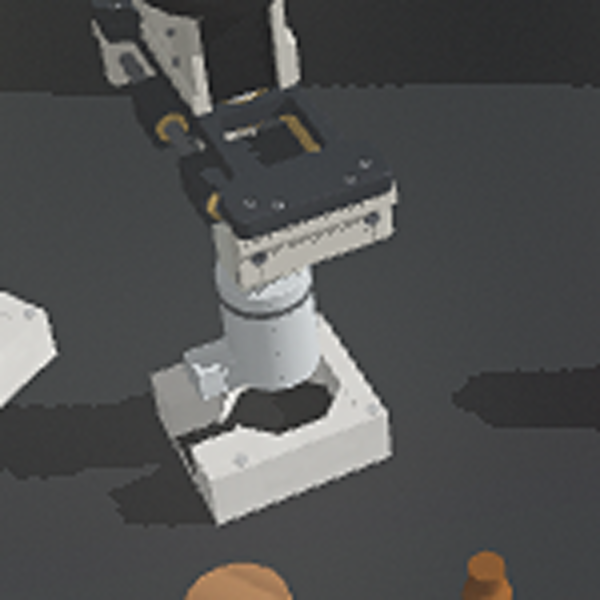

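The close view shows the cartridge upright over the well at (270,340), with the lug at (208,372) above the slot mouth. The sleeve's fitted circle is about 1 mm from the well centre as seen by the same camera, with radius 23.3 mm against the 24 mm expected. Now I lower it slowly.

send_rows(
  series=[
    {"tx":0.0,"ty":0.0,"tz":0.5,"wx":0.0,"wy":0.0,"wz":0.0,"claw":1.0},
    {"tx":0.0,"ty":0.0,"tz":1.1,"wx":0.0,"wy":0.0,"wz":0.0,"claw":1.0},
    {"tx":0.0,"ty":0.0,"tz":1.7,"wx":0.0,"wy":0.0,"wz":0.0,"claw":1.0},
    {"tx":0.0,"ty":0.0,"tz":2.2,"wx":0.0,"wy":0.0,"wz":0.0,"claw":1.0},
    {"tx":0.0,"ty":0.0,"tz":2.6,"wx":0.0,"wy":0.0,"wz":0.0,"claw":1.0},
    {"tx":0.0,"ty":0.0,"tz":3.0,"wx":0.0,"wy":0.0,"wz":0.0,"claw":1.0},
    {"tx":0.0,"ty":0.0,"tz":3.4,"wx":0.0,"wy":0.0,"wz":0.0,"claw":1.0},
    {"tx":0.0,"ty":0.0,"tz":3.7,"wx":0.0,"wy":0.0,"wz":0.0,"claw":1.0},
  ],
)

```text
time_s: 8.25
tool_pos: [0.5059, -0.1471, 0.1143]
orientation: [[-0.809, 0.587, -0.003], [0.587, 0.809, -0.0], [0.002, -0.002, -1.0]]
ft_force: [0.4, 0.5, -2.2]
finger_gap: 0.0299
grip_force: 39.8
```

There is no contact, and the foot is already about 13 mm into the well. I go on to the floor.

send_rows(
  series=[
    {"tx":0.0,"ty":0.0,"tz":0.3,"wx":0.0,"wy":0.0,"wz":0.0,"claw":1.0},
    {"tx":0.0,"ty":0.0,"tz":0.5,"wx":0.0,"wy":0.0,"wz":0.0,"claw":1.0},
    {"tx":0.0,"ty":0.0,"tz":0.7,"wx":0.0,"wy":0.0,"wz":0.0,"claw":1.0},
    {"tx":0.0,"ty":0.0,"tz":0.9,"wx":0.0,"wy":0.0,"wz":0.0,"claw":1.0},
    {"tx":0.0,"ty":0.0,"tz":1.0,"wx":0.0,"wy":0.0,"wz":0.0,"claw":1.0},
    {"tx":0.0,"ty":0.0,"tz":1.1,"wx":0.0,"wy":0.0,"wz":0.0,"claw":1.0},
    {"tx":0.0,"ty":0.0,"tz":1.1,"wx":0.0,"wy":0.0,"wz":0.0,"claw":1.0},
    {"tx":0.0,"ty":0.0,"tz":1.1,"wx":0.0,"wy":0.0,"wz":0.0,"claw":1.0},
  ],
)

```text
time_s: 9.05
tool_pos: [0.5059, -0.1472, 0.1038]
orientation: [[-0.809, 0.587, -0.002], [0.587, 0.809, -0.001], [0.001, -0.002, -1.0]]
ft_force: [0.4, 0.5, -3.1]
finger_gap: 0.0298
grip_force: 39.8
```

send_rows(
  series=[
    {"tx":0.0,"ty":0.0,"tz":0.05,"wx":0.0,"wy":0.0,"wz":0.0,"claw":1.0},
    {"tx":0.0,"ty":0.0,"tz":0.1,"wx":0.0,"wy":0.0,"wz":0.0,"claw":1.0},
    {"tx":0.0,"ty":0.0,"tz":0.15,"wx":0.0,"wy":0.0,"wz":0.0,"claw":1.0},
    {"tx":0.0,"ty":0.0,"tz":0.2,"wx":0.0,"wy":0.0,"wz":0.0,"claw":1.0},
    {"tx":0.0,"ty":0.0,"tz":0.2,"wx":0.0,"wy":0.0,"wz":0.0,"claw":1.0},
    {"tx":0.0,"ty":0.0,"tz":0.2,"wx":0.0,"wy":0.0,"wz":0.0,"claw":1.0},
    {"tx":0.0,"ty":0.0,"tz":0.2,"wx":0.0,"wy":0.0,"wz":0.0,"claw":1.0},
    {"tx":0.0,"ty":0.0,"tz":0.2,"wx":0.0,"wy":0.0,"wz":0.0,"claw":1.0},
  ],
)

```text
time_s: 9.85
tool_pos: [0.5061, -0.147, 0.1026]
orientation: [[-0.81, 0.587, -0.002], [0.587, 0.81, -0.001], [0.001, -0.002, -1.0]]
ft_force: [-3.1, 0.3, 6.7]
finger_gap: 0.0301
grip_force: 39.9
```

It made floor contact at z 0.1026 (expected 0.1025) with about 10 N. I let go.

send_rows(
  series=[
    {"tx":0.0,"ty":0.0,"tz":0.0,"wx":0.0,"wy":0.0,"wz":0.0,"claw":0.3},
    {"tx":0.0,"ty":0.0,"tz":0.0,"wx":0.0,"wy":0.0,"wz":0.0,"claw":0.2},
    {"tx":0.0,"ty":0.0,"tz":0.0,"wx":0.0,"wy":0.0,"wz":0.0,"claw":0.0},
    {"tx":0.0,"ty":0.0,"tz":0.0,"wx":0.0,"wy":0.0,"wz":0.0,"claw":-0.3},
    {"tx":0.0,"ty":0.0,"tz":0.0,"wx":0.0,"wy":0.0,"wz":0.0,"claw":-0.6},
    {"tx":0.0,"ty":0.0,"tz":0.0,"wx":0.0,"wy":0.0,"wz":0.0,"claw":-0.6},
    {"tx":0.0,"ty":0.0,"tz":0.0,"wx":0.0,"wy":0.0,"wz":0.0,"claw":-0.6},
    {"tx":0.0,"ty":0.0,"tz":0.0,"wx":0.0,"wy":0.0,"wz":0.0,"claw":-0.6},
  ],
)

```text
time_s: 10.65
tool_pos: [0.5059, -0.1471, 0.1017]
orientation: [[-0.809, 0.587, -0.002], [0.587, 0.809, -0.001], [0.002, -0.002, -1.0]]
ft_force: [-0.5, 0.2, -0.4]
finger_gap: 0.0728
grip_force: 0.0
```

send_rows(
  series=[
    {"tx":0.0,"ty":0.0,"tz":-1.0,"wx":0.0,"wy":0.0,"wz":0.0,"claw":-0.6},
    {"tx":0.0,"ty":0.0,"tz":-2.5,"wx":0.0,"wy":0.0,"wz":0.0,"claw":-0.6},
    {"tx":0.0,"ty":0.0,"tz":-4.5,"wx":0.0,"wy":0.0,"wz":0.0,"claw":-0.6},
    {"tx":0.0,"ty":0.0,"tz":-7.0,"wx":0.0,"wy":0.0,"wz":0.0,"claw":-0.6},
    {"tx":0.0,"ty":0.0,"tz":-9.5,"wx":0.0,"wy":0.0,"wz":0.0,"claw":-0.6},
    {"tx":0.0,"ty":0.0,"tz":-12.0,"wx":0.0,"wy":0.0,"wz":0.0,"claw":-0.6},
    {"tx":0.0,"ty":0.0,"tz":-13.5,"wx":0.0,"wy":0.0,"wz":0.0,"claw":-0.6},
    {"tx":0.0,"ty":0.0,"tz":-14.0,"wx":0.0,"wy":0.0,"wz":0.0,"claw":-0.6},
  ],
)

```text
time_s: 11.45
tool_pos: [0.5073, -0.1472, 0.2441]
orientation: [[-0.809, 0.587, 0.001], [0.587, 0.809, -0.002], [-0.002, -0.001, -1.0]]
ft_force: [0.7, -0.3, 0.1]
finger_gap: 0.0737
grip_force: 0.0
```

```bash
python3 - <<'E'
from h import *
c=cap('scene'); w=world(c); z=w[...,2]; g=c['frame'].min(-1); v,u=np.mgrid[0:420,0:560]
r=np.hypot(w[...,0]-.505,w[...,1]+.146); q=w[(g>60)&(r<.035)&(z>.105)&(z<.125)]
print('cap top',len(q),q.mean(0).round(4),np.percentile(q[:,2],[5,95]).round(4),cv2.minAreaRect((q[:,:2]*1000).astype(np.float32)))
q=w[(g>60)&(r<.035)&(z>.04)&(z<.074)]; A=np.c_[2*q[:,:2],np.ones(len(q))]; s=np.linalg.lstsq(A,(q[:,:2]**2).sum(1),rcond=None)[0]; print('sleeve',len(q),s[:2])
print(bot.get_obs()['tool_pos'])
cv2.imwrite('pics/end.png',c['frame'][...,::-1])
E
```

```text
cap top 236 [ 0.507  -0.143   0.1129] [0.1061 0.116 ] ((504.53521728515625, -145.02981567382812), (31.839384078979492, 36.44178009033203), 55.442161560058594)
sleeve 245 [ 0.50388005 -0.14507041]
[ 0.50702269 -0.14727402  0.24361367]
```

View pics/end.png

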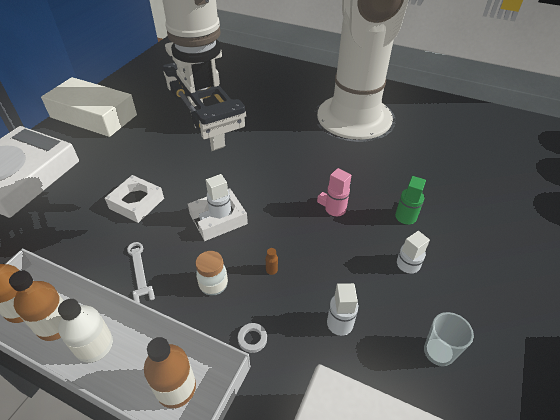

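The final picture shows the cartridge upright in the slotted seat at (217,200). Its cap top is at about z 0.115 as expected, its axis is about 1 mm from the well's, and the cap angle is about -35°. The plain cartridge is unmoved at (343,308), and the gripper is clear. I hand the job in.

```bash
python3 -c "
from station import bot
print(bot.job_done())"
```

```text
the job is handed in; nothing more can be done
None
```

The keyed cartridge stands upright on the slotted seat's floor with its lug in the slot and the gripper clear, the plain cartridge was left where it stood, and the job is handed in (its verdict was not reported back).

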